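# Put a soldered strap under its proof load on a spring-gauge pull tester

## Task

Put the T-headed copper strap with the soldered sleeve at its middle under its proof load. It stands on edge in the rack; laid flat in the pull tester, one of its heads goes down behind the two prongs of the sprung jaw, then use it to draw the gauge out until the pointer stands between the two prongs of the set marker, and drop the other head into the pair of notches that keeps it there, seated down in them. Leave it there under load, never pull the gauge out to its end stop, and leave the other straps in the rack and the red cutters where they are.

Things in the scene. Friction and masses are not known exactly. Their poses are not given: they have to be found in the camera images.
- joined_strap: The strap to test: copper, sleeve soldered round its middle, 150 mm long, 0.15 kg. Neck 16 wide, 8 thick; sleeve 26 long, 18 wide, 10 thick; T-heads 36 wide, 10 thick, 5 long, 140 mm between their inner faces. Both ends and faces alike. Origin at its middle; x length, y thickness, z width. Starts on edge (z up) in the rack, origin 24 mm above the bench; must end flat (y up or down).
- tester: Pull tester, fixed: aluminium bed 377 x 84 mm, top 12 mm high; on it a grey gauge housing (y -173 to -39 mm, top 52 mm high), the sprung jaw and the notched catch. z up; y is the pull direction, from housing over jaw to catch. Origin at bench level in the middle plane, below the inner face of the jaw prongs at rest. A seated strap has its middle 35 mm high and 70 mm + gauge reading along y.
- jaw (a point): On the sprung jaw, middle plane, at the inner (housing side) face of its two prongs and the height of its floor (30 mm), axes as the tester's; moves with the slide. Prongs y 0 to 8, x 12 to 25 mm either side, 16 mm high. Back wall at y = -14, as high: a head drops into this 14 mm gap, open at top and sides, the neck between the prongs (24 mm). Rest to catch: 126 mm open, 18 mm deep under the neck.
- catch (a point): Start of the catch, middle plane, top of the rails (30 mm high), axes as the tester's, at its y = 134 mm. Two rails x 12 to 23 mm either side, 77 mm long, neck between, head across. Plain first, then four teeth on each, 6 mm high, 2.6 mm thick, 12 mm apart, faces towards +y at y = 16, 28, 40, 52 mm; a head on the rails against such a face holds the gauge at 10, 22, 34 or 46 mm.
- gauge_slide (a joint): How far the gauge slide with jaw and pointer is drawn out along the tester's y, m: 0 at rest, end stop at 0.056. Spring: 2.5 N at rest, 12.5 N at 0.040.
- pointer (a point): Tip of the small black pointer that rides on the scale on top of the gauge housing and moves with the slide; 54 mm above the bench, at y = -150 mm in the tester's frame with the gauge at rest.
- set_marker: Set marker: a steel saddle clipped over the side of the gauge housing, with two prongs lying over the scale, 16 mm apart inside. Fixed. Origin at bench level, in the tester's middle plane, at the middle between the prongs; axes as the tester's. The pointer stands between the prongs when its y in this frame is within +-8 mm.
- strap_rack: The wooden strap rack, fixed: base 160 x 134 mm, 6 mm thick, a comb at each end (x 66 to 80 mm either side), 30 mm high. Three slots 16 mm wide along x at y = -46, 0 and 46 mm, each with a strap or bar standing on edge; open between the combs. Origin at the centre of its underside.
- solid_strap: Another copper T-headed strap of the same size in the rack, without a sleeve; stays there. Origin at its middle, axes as the joined strap's.
- flat_bar: A plain straight copper bar 150 x 20 x 8 mm without heads in the rack; stays there. Origin at its middle, axes as the joined strap's.
- cutters_1: Red-handled side cutters lying flat on the bench, 118 mm long, 63 mm wide, 12 mm high; a bystander. Origin at the centre of its underside.

How it is judged:
At the end, for the whole second after the job is handed in: Joined strap flat in the tester, along its pull axis (0.08 rad), within 6 mm of the middle plane, seated (middle 31 to 38 mm above the bench), at rest between jaw and notches, pointer within 8 mm of the middle of the set marker's gap (y of pointer in the frame of set_marker between -0.008 and 0.008 m and x of joined_strap in the frame of tester between -0.006 and 0.006 m and z of joined_strap in the frame of tester between 0.031 and 0.038 m and angle between the x axis of joined_strap and the y axis of tester, either way round below 0.08 rad and angle between the y axis of joined_strap and the z axis of tester, either way round below 0.08 rad and linear speed of joined_strap below 0.01 m/s and velocity of joint gauge_slide between -0.005 and 0.005 m/s); the robot touches nothing.
It fails at once if the gauge is pulled out to its end stop (beyond 54 mm) (value of joint gauge_slide above 0.054 m).
It fails at once if another strap is taken from its place (moved more than 15 mm) (distance of any of solid_strap, flat_bar from where it was at the start of the episode above 0.015 m).
It fails at once if the cutters are pushed away (more than 25 mm) (distance of cutters_1 from where it was at the start of the episode above 0.025 m).
It also fails if it takes over 58 s, if anything falls off the work surface, if the arm or the gripper's body presses on something with over 40 N, if the wrist force passes 120 N, or if a joint passes its speed limit or range.

## Robot

A 7-joint arm with a two-finger parallel gripper is mounted at the origin on a cart in front of the work surface, level with it; the furniture and walls round the work are solid. World frame = base frame: x ahead of the robot, y to its left, z up, the work surface at z = 0. Lengths are in m, angles in rad, forces in N, time in s.
With the tool pointing down it reaches from about 0.425 to 0.975 m from the base axis. Payload 16.7 kg.
Tool frame: the origin (TCP) lies midway between the tips of the shut fingers; the grasp point (between the pads) lies 19 mm behind it; z points along the fingers, y is the line along which they close (so a half turn about z gives the same grasp; the last joint's range is limited). The gripper opens to 85 mm and grips with 20 to 120 N. Pads are 22 mm wide; open, the fingers measure 114 mm over their backs; the gripper's body (76 mm by 85 mm) begins 54 mm behind the grasp point. The pads swing forward as they close: fully open they stand 13 mm farther back than shut.
Start: joints at [-1.282, 0.426, 0.074, 1.606, -0.034, 1.111, -0.067], TCP at [0.287, 0.611, 0.231] pointing down, gripper open.
Joint ranges: [-2.85, 2.85], [-0.5, 2.14], [-1.23, 1.37], [0.21, 2.46], [-1.02, 4.16], [0.16, 2.05], [-2.73, 2.73]. Speed limits (rad/s): [1.89, 1.89, 2.39, 2.39, 3.01, 3.01, 3.01].

## Interface

Orientations are given as a 3x3 rotation matrix whose columns are the frame's x, y, z axes.
In Python, from rig import robot gives the robot as it stands. The module is installed in compiled form; this text tells all that it offers. Calls block until the motion is done:
- robot.reach(position, orientation): joint-space move of the TCP to a pose.
- robot.move_l(position, velocity=0.15, ori=None, force_limit=None): straight line of the TCP; ori=None keeps the orientation; velocity is the mean speed in m/s. With force_limit (N) it stops when the force on the tool has changed by that much, and returns True; else False.
- robot.set_joints(angles): joint-space move.
- robot.set_gripper(opening): opening from 0.0 (shut) to 1.0 (fully open); the grip force is fixed at half the most; returns when the fingers have stopped.
- robot.dwell(seconds).
- robot.inverse_kinematics(position, orientation): joint angles nearest the present ones, or None.
- robot.camera(name): name is "side" or "top" or "wrist"; returns (picture, depth): 384x512x3 uint8, red, green, blue; 384x512 float32, m along the optical axis (not along the pixel's ray), 0 where there is no reading.
- robot.camera_params(name): a dict with "camera_matrix" (3x3 intrinsics, pixels), "D" ([k1, k2, p1, p2, k3] as OpenCV has them; the pictures are not rectified), "cam_to_world" (4x4, takes a point from camera to world coordinates); the wrist camera has in their place "hand_eye" (4x4, takes a point from camera to tool coordinates, whose origin is the TCP and whose axes are the flange's). Camera axes: x right, y down, z forward; pixel columns grow to the right and rows downward; lengths in m; the calibration is good to about 2 mm. A picture is of the moment at which its call begins: read the wrist's pose just before it. camera_params takes no time and is no camera call.
A pose or a line that the arm cannot do raises robot.IKError and nothing moves.
- robot.hand_in(): hands the job in; it is judged then, once.
Trained networks look in the newest picture that a camera, given by its name, has taken for a name from the list of things; names that differ only in an ending like _2 or _b are one class to them, and where a whole thing is asked for, a point or a joint stands for the part that bears it (a point fixed in the world has none). Each returns a list of dicts, best first, with "score" (0 to 1); they miss things now and then, are a little off and sometimes report something else, mostly with a low value. They report only what shows in the picture. A call takes as long as a camera call.
- robot.find_in(camera, label): "centre" ([x, y, z] in m, in the coordinates of the camera as it stood for that picture, good to about 4 mm: the middle of the surface that is visible of it).
- robot.tip_of(camera, label): "centre" ([x, y, z] in m, in the coordinates of the camera as it stood for that picture, good to about 4 mm: a listed point, or the origin of a listed thing).
Readings, each from a call of its own:
- robot.read_time(): time.
- robot.read_joint_positions(): joint angles.
- robot.read_joint_vel(): joint speeds.
- robot.read_joint_efforts(): joint torques, N m.
- robot.read_tool_pos(): TCP position.
- robot.read_tcp_rot(): TCP orientation.
- robot.read_wrist_force(): force on the tool from outside, world axes, zero at the start.
- robot.read_moment(): the same for the moment, N m.
- robot.read_width(): opening from 0.0 (shut) to 1.0 (fully open).
- robot.read_gripper_force(): force on a finger pad.
Only numpy, scipy, OpenCV 4.12 (cv2) and the standard library are available. Lean on these libraries where they do the work, as an engineer would, in place of code of your own. Each camera call takes 0.05 s, during which the arm holds its last target. There are 200 camera calls.

## Working session

There is one attempt and no reset: what is moved stays moved. The work goes in short steps, each a Python script; the robot and the scene stay as the last script left them, time stands still between calls to the robot, and variables do not carry over. Pictures are saved under pics/ and viewed, at most 11 in all, crops included, and the job is handed in when it is done.

```bash
mkdir -p pics
cat > h.py <<'E'
import numpy as np, cv2
from rig import robot
def T(cam):
    p=robot.camera_params(cam)
    if cam!="wrist": return np.array(p["cam_to_world"])
    M=np.eye(4); M[:3,:3]=robot.read_tcp_rot(); M[:3,3]=robot.read_tool_pos()
    return M@np.array(p["hand_eye"])
def snap(cam,name=None):
    M=T(cam); im,d=robot.camera(cam)
    if name: cv2.imwrite(f"pics/{name}.png",im[:,:,::-1])
    return im,d,M
def w(M,c): return M[:3,:3]@np.array(c)+M[:3,3]
def px2w(cam,M,d,u,v,r=1):
    p=robot.camera_params(cam); K=np.array(p["camera_matrix"]);D=np.array(p["D"])
    z=d[v-r:v+r+1,u-r:u+r+1]; z=np.median(z[z>0])
    x=cv2.undistortPoints(np.array([[[u,v]]],float),K,D)[0,0]
    return w(M,[x[0]*z,x[1]*z,z])
def cloud(cam,M,d):
    p=robot.camera_params(cam); K=np.array(p["camera_matrix"]);D=np.array(p["D"])
    v,u=np.mgrid[:d.shape[0],:d.shape[1]]
    x=cv2.undistortPoints(np.stack([u,v],-1).reshape(-1,1,2).astype(float),K,D)[:,0]
    z=d.reshape(-1,1); P=np.hstack([x*z,z])@M[:3,:3].T+M[:3,3]; P[d.ravel()<=0]=np.nan
    return P.reshape(d.shape+(3,))
E
python3 - <<'E'
from h import *
ims=[]
for c in ["top","side"]:
    im,d,M=snap(c,"a_"+c); np.savez(f"a_{c}.npz",im=im,d=d,M=M)
    for l in ["joined_strap","solid_strap","flat_bar","tester","jaw","catch","pointer","set_marker","strap_rack","cutters_1"]:
        for f in ("tip_of","find_in"):
            r=getattr(robot,f)(c,l)[:2]
            print(c,l,f,[(round(x["score"],2),w(M,x["centre"]).round(3).tolist()) for x in r])
print(robot.read_time(),robot.read_tcp_rot())
E
```

```text
top joined_strap tip_of [(0.72, [0.424, -0.258, 0.023])]
top joined_strap find_in [(0.87, [0.421, -0.262, 0.033])]
top solid_strap tip_of [(0.64, [0.431, -0.307, 0.022])]
top solid_strap find_in [(0.53, [0.431, -0.304, 0.031])]
top flat_bar tip_of [(0.61, [0.418, -0.215, 0.017])]
top flat_bar find_in [(0.74, [0.417, -0.213, 0.026])]
top tester tip_of [(0.65, [0.645, -0.01, -0.003])]
top tester find_in [(0.84, [0.637, 0.019, 0.011]), (0.75, [0.509, 0.165, 0.013])]
top jaw tip_of [(0.58, [0.649, -0.008, 0.029])]
top jaw find_in [(0.91, [0.646, -0.023, 0.028])]
top catch tip_of [(0.65, [0.645, 0.127, 0.029])]
top catch find_in [(0.91, [0.64, 0.016, 0.011])]
top pointer tip_of []
top pointer find_in [(0.58, [0.645, -0.023, 0.029])]
top set_marker tip_of [(0.49, [0.516, 0.176, 0.001])]
top set_marker find_in [(0.56, [0.678, -0.12, 0.052])]
top strap_rack tip_of [(0.61, [0.427, -0.257, -0.0])]
top strap_rack find_in [(0.93, [0.422, -0.251, 0.009])]
top cutters_1 tip_of [(0.94, [0.514, 0.176, 0.002])]
top cutters_1 find_in [(0.6, [0.509, 0.163, 0.012])]
side joined_strap tip_of [(0.58, [0.4
[... 505 characters left out ...]
61, 0.023])]
side jaw find_in [(0.74, [0.645, -0.019, 0.034])]
side catch tip_of [(0.75, [0.644, 0.125, 0.028])]
side catch find_in [(0.73, [0.632, 0.036, 0.017])]
side pointer tip_of []
side pointer find_in [(0.74, [0.647, -0.022, 0.038])]
side set_marker tip_of []
side set_marker find_in [(0.52, [0.426, -0.253, 0.027])]
side strap_rack tip_of [(0.93, [0.421, -0.26, 0.001])]
side strap_rack find_in [(0.83, [0.414, -0.244, 0.006])]
side cutters_1 tip_of [(0.69, [0.514, 0.174, 0.0])]
side cutters_1 find_in [(0.88, [0.514, 0.169, 0.007])]
2.1 [[-9.05238711e-01  4.24903365e-01 -7.59032241e-05]
 [ 4.24903369e-01  9.05238712e-01 -4.38711682e-05]
 [ 5.00695298e-05 -7.19654154e-05 -9.99999996e-01]]
```

View pics/a_top.png

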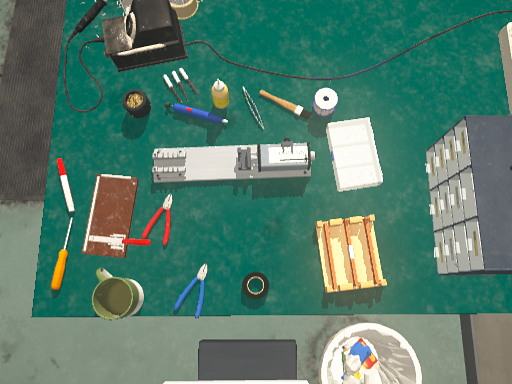

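View pics/a_side.png

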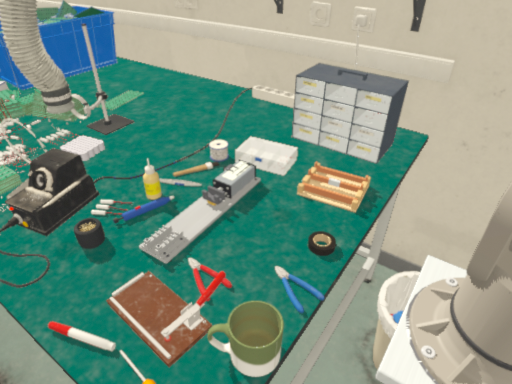

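```bash
cat >> h.py <<'E'
def down(a):  # tool y axis at world yaw a, pointing down
    y=np.array([np.cos(a),np.sin(a),0]); z=np.array([0,0,-1.]); return np.stack([np.cross(y,z),y,z],1)
def go(p,R):
    robot.reach(list(p),R)
E
python3 - <<'E'
from h import *
print(robot.camera_params("wrist")["hand_eye"])
def look(p,R,name,labels):
    go(p,R); robot.dwell(.2)
    im,d,M=snap("wrist",name); np.savez(name+".npz",im=im,d=d,M=M)
    for l in labels:
        for f in ("tip_of","find_in"):
            r=getattr(robot,f)("wrist",l)[:2]
            print(name,l,f,[(round(x["score"],2),w(M,x["centre"]).round(4).tolist()) for x in r])
    return im
for a in (np.pi,0):
  try: print(a,robot.inverse_kinematics([.62,-.05,.3],down(a)))
  except Exception as e: print(e)
a=look([.58,-.08,.28],down(0),"w1",["jaw","pointer","set_marker","tester","catch"])
b=look([.42,-.2,.28],down(np.pi/2),"w2",["joined_strap","solid_strap","flat_bar","strap_rack"])
c=cv2.hconcat([a,b]);cv2.imwrite("pics/w12.png",cv2.resize(c,(800,300),interpolation=cv2.INTER_AREA)[:,:,::-1])
print(robot.read_time(),robot.read_joint_positions())
E
```

```text
[[-1.30322342e-03 -9.49932436e-01 -3.12452667e-01  7.90402291e-02]
 [ 9.99998915e-01 -1.02339767e-03 -1.05956327e-03 -2.50403568e-04]
 [ 6.86750185e-04 -3.12453709e-01  9.49932739e-01 -1.41967592e-01]
 [ 0.00000000e+00  0.00000000e+00  0.00000000e+00  1.00000000e+00]]
3.141592653589793 [-0.85384613  0.53752045  1.21782564  1.6918402  -0.52402921  1.28760638
 -2.66969239]
0 [-0.60798705  0.35399171  0.76916267  1.6811604  -0.26040397  1.21230939
  0.22245947]
w1 jaw tip_of [(0.76, [0.6466, -0.0159, 0.027])]
w1 jaw find_in [(0.59, [0.6451, -0.0239, 0.0285])]
w1 pointer tip_of [(0.8, [0.6477, -0.165, 0.0522])]
w1 pointer find_in [(0.83, [0.6445, -0.0294, 0.0287])]
w1 set_marker tip_of []
w1 set_marker find_in [(0.71, [0.6786, -0.1173, 0.0561]), (0.42, [0.6443, -0.0271, 0.0125])]
w1 tester tip_of []
w1 tester find_in [(0.71, [0.6412, -0.0305, 0.0106]), (0.57, [0.4717, -0.3017, 0.0301])]
w1 catch tip_of []
w1 catch find_in [(0.77, [0.6421, -0.0298, 0.0116]), (0.73, [0.6485, -0.0243, 0.0273])]
w2 joined_strap tip_of [(0.6, [0.4272, -0.2616, 0.027])]
w2 joined_strap find_in [(0.84, [0.4223, -0.2598, 0.0322])]
w2 solid_strap tip_of [(0.75, [0.4304, -0.3067, 0.0228])]
w2 solid_strap find_in [(0.66, [0.427, -0.3022, 0.0302])]
w2 flat_bar tip_of []
w2 flat_bar find_in [(0.75, [0.416, -0.2103, 0.0276])]
w2 strap_rack tip_of [(0.88, [0.4252, -0.2628, -0.0002])]
w2 strap_rack find_in [(0.88, [0.417, -0.2541, 0.0048])]
7.6583 [-0.35687395  0.00421734  0.67809981  2.02729411 -0.00295694  1.1109685
  1.89333509]
```

View pics/w12.png

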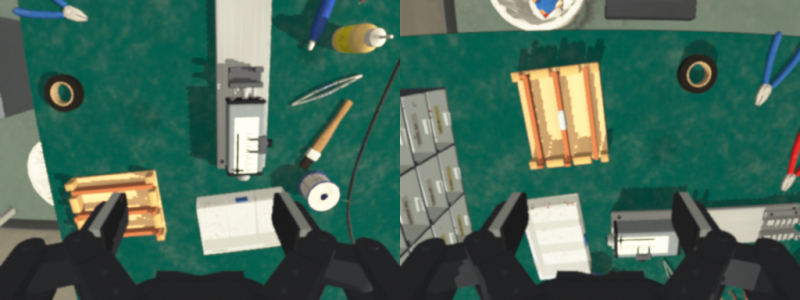

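Run:
```python
from h import *
A=np.load("w1.npz");B=np.load("w2.npz")
a=A["im"][80:230,260:360];b=B["im"][70:220,135:275]
c=cv2.hconcat([cv2.resize(a,None,fx=3.3,fy=3.3,interpolation=cv2.INTER_CUBIC),cv2.resize(b,None,fx=3.3,fy=3.3,interpolation=cv2.INTER_CUBIC)])
cv2.imwrite("pics/crop.png",c[:,:,::-1]);print(c.shape)
# strap tops in rack: reddish-copper pixels with z in 22..50mm
P=cloud("wrist",B["M"],B["d"]);im=B["im"].astype(int);hsv=cv2.cvtColor(B["im"],cv2.COLOR_RGB2HSV)
print("hsv strap",hsv[170,219],hsv[130,215],hsv[105,200], P[170,219])
# tester bed axis: bed-top cloud
for n,N in (("w1",A),("top",np.load("a_top.npz"))):
    Q=cloud("wrist" if n=="w1" else "top",N["M"],N["d"])
    m=(abs(Q[...,0]-.645)<.07)&(Q[...,1]>-.2)&(Q[...,1]<.24)
    for nm,lo,hi in (("bed",.008,.018),("house",.045,.056)):
        k=m&(Q[...,2]>lo)&(Q[...,2]<hi); p=Q[k]
        r=cv2.minAreaRect(p[:,:2].astype(np.float32)*1000); print(n,nm,len(p),p[:,2].mean(),r)
```

```text
(495, 792, 3)
hsv strap [ 17 119 212] [ 17 119 212] [ 11 167 234] [ 0.45591826 -0.24990703  0.0057117 ]
w1 bed 8341 0.011254913665129426 ((649.3577880859375, -43.63169860839844), (84.72411346435547, 268.365234375), 1.778294563293457)
w1 house 5017 0.05139998763590853 ((657.6349487304688, -93.64483642578125), (71.9591064453125, 175.76539611816406), 1.7968997955322266)
top bed 2953 0.012739871038068408 ((644.4421997070312, 35.908447265625), (103.64077758789062, 418.08349609375), 4.801056861877441)
top house 1273 0.05201490178124629 ((656.27587890625, -90.41404724121094), (71.39486694335938, 176.12484741210938), 2.290691614151001)
```

View pics/crop.png

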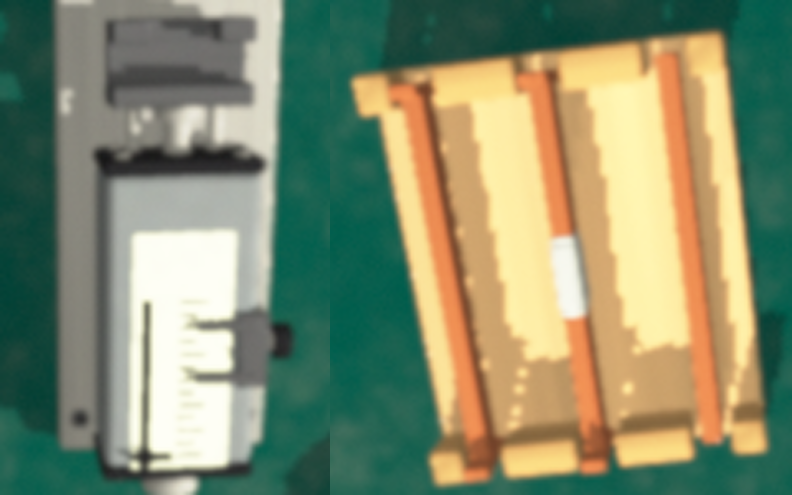

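```bash
cat >> h.py <<'E'
def ray(cam,M,u,v,z):
    p=robot.camera_params(cam)
    x=cv2.undistortPoints(np.array([[[u,v]]],float),np.array(p["camera_matrix"]),np.array(p["D"]))[0,0]
    d=M[:3,:3]@np.array([x[0],x[1],1]); return M[:3,3]+d*(z-M[2,3])/d[2]
E
python3 - <<'E'
from h import *
A=np.load("w1.npz");B=np.load("w2.npz")
L=lambda x,y,z:ray("wrist",A["M"],260+x/3.3,80+y/3.3,z).round(4)
R=lambda x,y,z:ray("wrist",B["M"],135+(x-330)/3.3,70+y/3.3,z).round(4)
for n,q in dict(ptr=(147,456,.054),prA=(190,323,.054),prB=(190,377,.054),prA2=(215,323,.054),prB2=(215,377,.054),jawpA=(125,30,.046),jawpB=(240,30,.046),backL=(110,95,.046),backR=(250,95,.046),prongIn=(125,38,.046)).items(): print(n,L(*q))
for n,q in dict(nt=(548,120,.032),n2=(561,225,.032),sl=(570,277,.033),n3=(578,330,.032),n4=(590,430,.032)).items(): print(n,R(*q))
P=cloud("wrist",B["M"],B["d"]);hsv=cv2.cvtColor(B["im"],cv2.COLOR_RGB2HSV)
k=(hsv[...,0]<12)&(hsv[...,1]>120)&(abs(P[...,1]+.26)<.03)&(abs(P[...,0]-.42)<.09)&(P[...,2]>.026)
p=P[k];print(len(p),np.percentile(p[:,2],[10,50,90]),np.polyfit(p[:,0]-.425,p[:,1],1),p[:,0].min(),p[:,0].max())
Q=cloud("wrist",A["M"],A["d"])
m=(abs(Q[...,0]-.645)<.03)&(Q[...,1]>-.045)&(Q[...,1]<.02)
for lo,hi in((.026,.034),(.040,.050)):
    k=m&(Q[...,2]>lo)&(Q[...,2]<hi);p=Q[k];print(len(p),p.mean(0),p.min(0),p.max(0),cv2.minAreaRect(p[:,:2].astype(np.float32)*1000))
E
```

```text
ptr [ 0.6413 -0.1641  0.054 ]
prA [ 0.6544 -0.1119  0.054 ]
prB [ 0.6556 -0.1326  0.054 ]
prA2 [ 0.6634 -0.1119  0.054 ]
prB2 [ 0.6648 -0.1326  0.054 ]
jawpA [ 0.6281 -0.0103  0.046 ]
jawpB [ 0.6674 -0.01    0.046 ]
backL [ 0.6236 -0.0321  0.046 ]
backR [ 0.6723 -0.0318  0.046 ]
prongIn [ 0.6282 -0.0129  0.046 ]
nt [ 0.3707 -0.2654  0.032 ]
n2 [ 0.4086 -0.2624  0.032 ]
sl [ 0.4279 -0.2598  0.033 ]
n3 [ 0.4486 -0.2579  0.032 ]
n4 [ 0.4891 -0.255   0.032 ]
471 [0.02987587 0.03129307 0.03853238] [ 0.10330323 -0.26036714] 0.3537542691309297 0.5016208204941883
711 [ 0.64816219 -0.02092133  0.0292795 ] [ 0.6232525  -0.04470916  0.02609901] [ 0.67278316 -0.00580616  0.03396412] ((648.169677734375, -25.382009506225586), (49.11405563354492, 38.85231399536133), 1.279057502746582)
521 [ 0.64853991 -0.02405519  0.04484603] [ 0.62370715 -0.04416208  0.04000367] [ 0.6730442  -0.00544926  0.04781923] ((648.602294921875, -25.045982360839844), (48.8380126953125, 38.22991180419922), 1.5722854137420654)
```

Run:
```python
from h import *
robot.set_gripper(0.4)
a=np.pi/2+0.09
s=np.array([.4275,-.2597,0])
go(s+[0,0,.12],down(a)); robot.dwell(.1)
im,d,M=snap("wrist","pre"); np.savez("pre.npz",im=im,d=d,M=M)
r=robot.find_in("wrist","joined_strap"); print([(x["score"],w(M,x["centre"]).round(4)) for x in r[:2]])
P=cloud("wrist",M,d);hsv=cv2.cvtColor(im,cv2.COLOR_RGB2HSV)
k=(abs(P[...,1]+.26)<.02)&(abs(P[...,0]-.4275)<.06)&(P[...,2]>.024)&(P[...,2]<.045)
p=P[k];print(len(p),np.percentile(p[:,2],[10,50,90]),np.polyfit(p[:,0]-.4275,p[:,1],1))
w_=k&(hsv[...,1]<60); q=P[w_]; print(len(q),q.mean(0),q.min(0),q.max(0))
print(robot.read_time())
```

```text
[(0.69, array([ 0.4203, -0.2632,  0.0318]))]
1693 [0.03047408 0.03148909 0.03246958] [ 0.10881167 -0.26162639]
476 [ 0.42737255 -0.26166139  0.03201196] [ 0.41295782 -0.26737887  0.02421246] [ 0.44311939 -0.25587621  0.03409289]
9.125
```

View pics/pre.png

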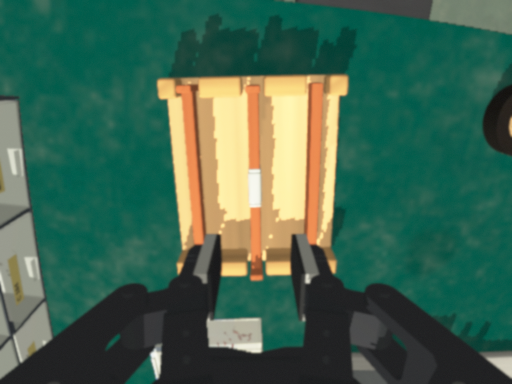

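```bash
cat >> h.py <<'E'
def tilt(t,a=0.):  # tool tilted so that z leans to world direction a by t
    R=cv2.Rodrigues(np.array([0,0,float(a)]))[0]@cv2.Rodrigues(np.array([0,-float(t),0]))[0]
    return R@down(0)
E
python3 - <<'E'
from h import *
print(tilt(.52)[:,2])
a=np.pi/2+0.107
s=np.array([.4274,-.2617,0])
go(s+[0,0,.06],down(a))
print(robot.move_l(list(s+[0,0,.016]),0.1,force_limit=15))
robot.set_gripper(0); print(robot.read_width(),robot.read_gripper_force(),robot.read_tool_pos())
robot.move_l(list(s+[0,0,.10]),0.12)
print(robot.read_width(),robot.read_wrist_force())
R=tilt(.52)
go([.50,-.03,.10],R)
print("contact",robot.move_l([.50,-.03,.017],0.1,force_limit=8),robot.read_tool_pos(),robot.read_width())
robot.set_gripper(0.27)
robot.dwell(.1)
p=robot.read_tool_pos(); robot.move_l(list(np.array(p)-.05*R[:,2]),0.15)
go([.50,-.05,.17],down(0)); robot.dwell(.1)
im,d,M=snap("wrist","lay"); np.savez("lay.npz",im=im,d=d,M=M)
for f in ("find_in","tip_of"): print([(x["score"],w(M,x["centre"]).round(4)) for x in getattr(robot,f)("wrist","joined_strap")[:2]])
print(robot.read_time())
E
```

```text
[ 0.49688014  0.         -0.86781918]
False
0.09947635595021478 60.79888343811035 [ 0.42785545 -0.2618325   0.01677946]
0.10142417837577208 [-0.79128917 -1.02145403 -1.46999734]Traceback (most recent call last):
  File "<stdin>", line 11, in <module>
  File "h.py", line 27, in go
    robot.reach(list(p),R)
    ~~~~~~~~~~~^^^^^^^^^^^
rig.IKError: the arm cannot take that pose within its joint ranges
```

Run:
```python
from h import *
for pos in ([.5,-.03],[.52,-.02],[.5,-.15],[.55,-.12],[.45,-.02]):
  for t in (.52,.4,-.4,-.52):
    o=[]
    for ya in np.arange(-np.pi,np.pi,np.pi/6):
      ok=all(robot.inverse_kinematics(pos+[z],tilt(t,ya)) is not None for z in(.017,.10))
      if ok:o.append(round(np.degrees(ya)))
    print(pos,t,o)
print(robot.read_time())
```

```text
[0.5, -0.03] 0.52 [-180, -150, -120, -90, -60, -30, 30, 60, 90, 120, 150]
[0.5, -0.03] 0.4 [-180, -150, -120, -90, -60, -30, 0, 30, 60, 90, 120, 150]
[0.5, -0.03] -0.4 [-180, -150, -120, -90, -60, -30, 0, 30, 60, 90, 120, 150]
[0.5, -0.03] -0.52 [-150, -120, -90, -60, -30, 0, 30, 60, 90, 120, 150]
[0.52, -0.02] 0.52 [-180, -150, -120, -90, -60, -30, 30, 60, 90, 120, 150]
[0.52, -0.02] 0.4 [-180, -150, -120, -90, -60, -30, 0, 30, 60, 90, 120, 150]
[0.52, -0.02] -0.4 [-180, -150, -120, -90, -60, -30, 0, 30, 60, 90, 120, 150]
[0.52, -0.02] -0.52 [-150, -120, -90, -60, -30, 0, 30, 60, 90, 120, 150]
[0.5, -0.15] 0.52 [-180, -150, -120, -90, -60, -30, 0, 30, 60, 90, 120, 150]
[0.5, -0.15] 0.4 [-180, -150, -120, -90, -60, -30, 0, 30, 60, 90, 120, 150]
[0.5, -0.15] -0.4 [-180, -150, -120, -90, -60, -30, 0, 30, 60, 90, 120, 150]
[0.5, -0.15] -0.52 [-180, -120, -90, -60, -30, 0, 30, 60, 90, 120, 150]
[0.55, -0.12] 0.52 [-180, -150, -120, -90, -60, -30, 0, 30, 60, 90, 120, 150]
[0.55, -0.12] 0.4 [-180, -150, -120, -90, -60, -30, 0, 30, 60, 90, 120, 150]
[0.55, -0.12] -0.4 [-180, -150, -120, -90, -60, -30, 0, 30, 60, 90, 120, 150]
[0.55, -0.12] -0.52 [-180, -120, -90, -60, -30, 0, 30, 60, 90, 120, 150]
[0.45, -0.02] 0.52 [-180, -150, -120, -90, -60, 60, 90, 120, 150]
[0.45, -0.02] 0.4 [-180, -150, -120, -90, -60, 60, 90, 120, 150]
[0.45, -0.02] -0.4 [-120, -90, -60, -30, 0, 30, 60, 90, 120]
[0.45, -0.02] -0.52 [-120, -90, -60, -30, 0, 30, 60, 90, 120]
11.2583
```

Run:
```python
from h import *
ya=np.pi/6; R=tilt(.52,ya)
go([.50,-.03,.10],R)
print("contact",robot.move_l([.50,-.03,.017],0.1,force_limit=8),robot.read_tool_pos(),robot.read_width())
robot.set_gripper(0.27)
robot.dwell(.1)
p=robot.read_tool_pos(); robot.move_l(list(np.array(p)-.05*R[:,2]),0.15)
go([.48,-.04,.17],down(ya)); robot.dwell(.1)
im,d,M=snap("wrist","lay"); np.savez("lay.npz",im=im,d=d,M=M)
for f in ("find_in","tip_of"): print([(x["score"],w(M,x["centre"]).round(4)) for x in getattr(robot,f)("wrist","joined_strap")[:2]])
print(robot.read_time())
```

```text
Traceback (most recent call last):
rig.IKError: the arm cannot follow that straight line within its joint ranges
```

Run:
```python
from h import *
print(np.round(robot.read_joint_positions(),2))
done=False
for pos,ya,t in (([.53,-.10],0,.52),([.53,-.10],.52,.5),([.5,-.03],1.05,.5)):
  R=tilt(t,ya)
  try:
    go(pos+[.10],R); print(pos,ya,np.round(robot.read_joint_positions(),2))
    print("contact",robot.move_l(pos+[.017],0.1,force_limit=8),robot.read_tool_pos(),robot.read_width()); done=True;break
  except robot.IKError as e: print(pos,ya,e)
if done:
  robot.set_gripper(0.27); robot.dwell(.1)
  p=np.array(robot.read_tool_pos())
  try: robot.move_l(list(p-.05*R[:,2]),0.15)
  except robot.IKError as e: print(e)
  else:
    go([p[0]-.02,p[1],.17],down(ya)); robot.dwell(.1)
    im,d,M=snap("wrist","lay"); np.savez("lay.npz",im=im,d=d,M=M)
    for f in ("find_in","tip_of"): print([(x["score"],w(M,x["centre"]).round(4)) for x in getattr(robot,f)("wrist","joined_strap")[:2]])
print(robot.read_time())
```

```text
[ 0.7   0.28 -0.62  2.37 -0.89  0.2   1.51]
[0.53, -0.1] 0 [ 1.01  0.39 -1.03  2.35  1.44  0.28 -1.24]
contact False [ 0.53025097 -0.10004091  0.01747419] 0.10075779385976132
[(0.69, array([ 0.5127, -0.0956,  0.0107]))]
[(0.56, array([ 0.5124, -0.1011,  0.0062]))]
18.6333
```

View pics/lay.png

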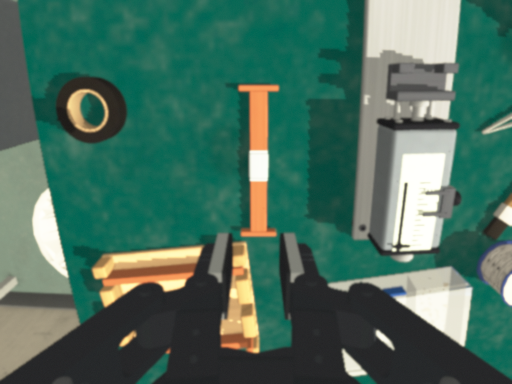

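Run:
```python
from h import *
B=np.load("lay.npz");M=B["M"];d=B["d"];im=B["im"]
P=cloud("wrist",M,d);hsv=cv2.cvtColor(im,cv2.COLOR_RGB2HSV)
k=(abs(P[...,0]-.512)<.03)&(abs(P[...,1]+.1)<.09)&(hsv[...,0]<16)&(hsv[...,1]>100); k[235:]=0
p=P[k&(P[...,2]<.025)&(P[...,2]>.004)]; print(len(p),np.percentile(p[:,2],[10,50,90]),p.min(0),p.max(0))
sl=ray("wrist",M,259,165,.010); h1=ray("wrist",M,258.5,88,.010);h2=ray("wrist",M,259,233,.010); print(sl,h1,h2)
yaw=-np.arctan2(h1[0]-h2[0],h1[1]-h2[1]); print("yaw",yaw)
for n,(u,v) in dict(ptr=(404,249),pA=(428,191),pB=(428,213)).items(): print(n,ray("wrist",M,u,v,.054),px2w("wrist",M,d,u,v))
robot.set_gripper(.5)
c=(h1+h2)/2; c[1]=sl[1]*.5+c[1]*.5
robot.reach([c[0],c[1],.05],down(yaw))
print(robot.move_l([c[0],c[1],.0035],.08,force_limit=10),robot.read_tool_pos())
robot.set_gripper(0); print(robot.read_width(),robot.read_gripper_force(),robot.read_tool_pos())
robot.move_l([c[0],c[1],.12],.2)
go([.60,0.02,.23],down(yaw)); robot.dwell(.1)
im,d,M=snap("wrist","t"); np.savez("t.npz",im=im,d=d,M=M)
for l in ["jaw","pointer","set_marker","catch","joined_strap"]:
    print(l,[(round(x["score"],2),w(M,x["centre"]).round(4)) for x in robot.tip_of("wrist",l)[:2]])
print(robot.read_width(),robot.read_time(),robot.read_wrist_force())
```

```text
2142 [0.00751211 0.00847405 0.0095367 ] [ 0.49437555 -0.17400209  0.00406974] [ 0.5304796  -0.02581431  0.01121974]
[ 0.51338262 -0.09965668  0.01      ] [ 0.51284975 -0.02832902  0.01      ] [ 0.51349416 -0.17190307  0.01      ]
yaw 0.004488325712387101
ptr [ 0.64555913 -0.16705857  0.054     ] [ 0.64627237 -0.16783165  0.05263937]
pA [ 0.65848244 -0.11100538  0.054     ] [ 0.65836606 -0.11093443  0.0542026 ]
pB [ 0.66204311 -0.13154478  0.054     ] [ 0.66130086 -0.13100217  0.05526168]
False [ 0.51325076 -0.09961407  0.00349666]
0.18681779854275618 58.54548454284668 [ 0.5134321  -0.09993306  0.00411154]
jaw [(0.58, array([ 0.6431, -0.0135,  0.0271]))]
pointer []
set_marker []
catch [(0.9, array([0.644 , 0.1193, 0.0288]))]
joined_strap [(0.78, array([0.602 , 0.0172, 0.231 ]))]
0.18848412173720563 22.4917 [-0.85134691 -0.34218579 -1.18183763]
```

View pics/t.png

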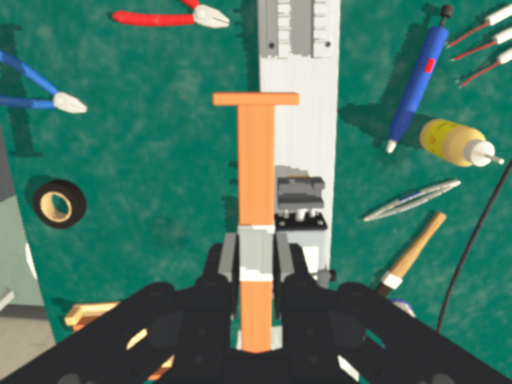

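Run:
```python
from h import *
for n,c in (("t","wrist"),("w1","wrist"),("lay","wrist"),("a_top","top"),("a_side","side")):
    B=np.load(n+".npz");Q=cloud(c,B["M"],B["d"])
    def st(nm,x0,x1,y0,y1,z0,z1):
        k=(Q[...,0]>x0)&(Q[...,0]<x1)&(Q[...,1]>y0)&(Q[...,1]<y1)&(Q[...,2]>z0)&(Q[...,2]<z1);p=Q[k]
        if len(p)>5: print(n,nm,len(p),np.percentile(p,[2,50,98],axis=0).round(4).tolist())
    st("jawtop",.61,.69,-.05,.02,.042,.050)
    st("prong",.61,.69,-.016,.02,.042,.050)
    st("rails",.61,.69,.08,.22,.025,.033)
    st("bed",.58,.71,.03,.11,.009,.016)
    if n=="t":
        st("heldhead",.55,.66,.06,.12,.22,.25); print("M",B["M"][:3,3])
```

```text
t jawtop 546 [[0.6239, -0.0355, 0.0424], [0.6489, -0.0287, 0.0452], [0.6721, -0.0056, 0.0468]]
t prong 188 [[0.6234, -0.0139, 0.0428], [0.6604, -0.0093, 0.0452], [0.672, -0.0053, 0.0468]]
t rails 1062 [[0.621, 0.1206, 0.0261], [0.6552, 0.1438, 0.0293], [0.6659, 0.1694, 0.0314]]
t bed 4657 [[0.6071, 0.0315, 0.0098], [0.6527, 0.072, 0.0113], [0.6858, 0.1085, 0.0129]]
t heldhead 3462 [[0.5846, 0.061, 0.2315], [0.6001, 0.0807, 0.2329], [0.6154, 0.093, 0.2347]]
M [0.60029583 0.09840461 0.37048901]
w1 jawtop 485 [[0.6245, -0.0358, 0.043], [0.6494, -0.029, 0.0452], [0.6722, -0.0056, 0.0469]]
w1 prong 183 [[0.6239, -0.0146, 0.0432], [0.6364, -0.0099, 0.0452], [0.6722, -0.0055, 0.047]]
w1 bed 3784 [[0.606, 0.0313, 0.0095], [0.6459, 0.0607, 0.0112], [0.6855, 0.089, 0.0129]]
lay jawtop 938 [[0.6237, -0.0357, 0.0428], [0.6479, -0.0295, 0.0451], [0.6722, -0.0064, 0.0467]]
lay prong 340 [[0.623, -0.014, 0.0428], [0.6358, -0.01, 0.0451], [0.672, -0.0058, 0.0467]]
lay bed 1982 [[0.6062, 0.0304, 0.0096], [0.6473, 0.0387, 0.0112], [0.6864, 0.0478, 0.0129]]
a_top jawtop 120 [[0.6229, -0.0396, 0.0424], [0.6466, -0.0274, 0.0461], [0.6705, -0.004, 0.0494]]
a_top prong 36 [[0.6226, -0.0097, 0.0427], [0.6587, -0.0065, 0.0465], [0.6708, -0.0018, 0.0494]]
a_top rails 222 [[0.618, 0.1249, 0.0255], [0.6522, 0.1563, 0.0303], [0.6648, 0.1996, 0.0329]]
a_top bed 1043 [[0.6035, 0.0318, 0.0095], [0.6429, 0.0701, 0.0127], [0.6839, 0.1083, 0.0155]]
a_side jawtop 112 [[0.6247, -0.0498, 0.0422], [0.6505, -0.0263, 0.0461], [0.6747, -0.0026, 0.049]]
a_side prong 31 [[0.6243, -0.0107, 0.0423], [0.6364, -0.0057, 0.0457], [0.6708, -0.0024, 0.048]]
a_side rails 286 [[0.6185, 0.1233, 0.0252], [0.6311, 0.1626, 0.0299], [0.6656, 0.1993, 0.0327]]
a_side bed 772 [[0.603, 0.032, 0.0103], [0.6418, 0.0721, 0.0128], [0.6842, 0.1083, 0.0148]]
```

```bash
cat >> h.py <<'E'
YW=.03
def tp(y,z,dx=0.,o=-.0118): # TCP for strap middle at tester y, middle height z
    return [.6475-YW*y+dx, o+y, z-.001]
E
python3 - <<'E'
from h import *
R=down(YW)
go(tp(.0655,.075),R)
f0=np.array(robot.read_wrist_force())
c=robot.move_l(tp(.0655,.0355),.06,force_limit=8)
p=robot.read_tool_pos(); print(c,p,np.array(robot.read_wrist_force())-f0,robot.read_width())
if p[2]<.040:
    robot.move_l(tp(.0655,.0425),.05); f1=np.array(robot.read_wrist_force()); print(f1)
    for y in (.069,.072,.075,.080):
        robot.move_l(tp(y,.0425),.04); print(y,np.round(np.array(robot.read_wrist_force())-f1,2),np.round(robot.read_tool_pos(),4))
im,d,M=snap("wrist","j"); np.savez("j.npz",im=im,d=d,M=M)
im,d,M=snap("side"); np.savez("js.npz",im=im,d=d,M=M); s=cv2.resize(im[150:280,120:290],None,fx=2.95,fy=2.95,interpolation=cv2.INTER_CUBIC)
a=cv2.imread("pics/j.png")[:,60:350]; cv2.imwrite("pics/j2.png",cv2.hconcat([a,s[:384,:,::-1]]))
print(robot.read_time())
E
```

```text
True [0.64492825 0.0533962  0.03414081] [-1.92371333 -1.42780339 10.63652679] 0.18253925810875327
[-1.0145206   0.25595782 -1.65413334]
0.069 [ 0.43 -2.05  0.55] [0.6452 0.0571 0.0412]
0.072 [ 0.61 -3.02 -0.14] [0.6452 0.0602 0.0414]
0.075 [-0.31 -4.01 -0.22] [0.6451 0.0631 0.0414]
0.08 [ 0.66 -5.36  0.03] [0.645  0.068  0.0414]
25.2833
```

View pics/j2.png

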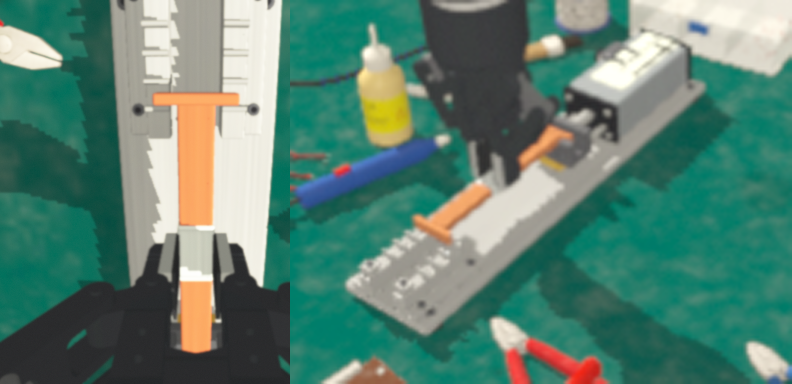

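Run:
```python
from h import *
f1=np.array([-1.01,.26,-1.65])
for y in (.100,.117):
    robot.move_l(tp(y,.0435),.06); robot.dwell(.1); print(y,np.round(np.array(robot.read_wrist_force())-f1,2),np.round(robot.read_tool_pos(),4),robot.read_width())
im,d,M=snap("wrist","k"); np.savez("k.npz",im=im,d=d,M=M)
c=robot.move_l(tp(.117,.0345),.04,force_limit=8); print(c,np.round(robot.read_tool_pos(),4),np.round(np.array(robot.read_wrist_force())-f1,2))
im,d,M=snap("wrist","k2"); im2,_,_=snap("side"); t,_,_=snap("top")
z=lambda i,a:cv2.resize(i[a[0]:a[1],a[2]:a[3]],(400,300),interpolation=cv2.INTER_CUBIC)
cv2.imwrite("pics/k3.png",cv2.hconcat([z(im,(0,192,60,316)),z(t,(130,205,230,330))])[:,:,::-1])
print(robot.read_time())
```

```text
0.1 [  0.86 -10.33  -1.24] [0.6444 0.0865 0.042 ] 0.17884345673709534
0.117 [  0.48 -14.31  -1.69] [0.6439 0.1024 0.0419] 0.19056284332357162
True [0.6443 0.1027 0.0377] [  9.34   2.88 -14.95]
26.8083
```

View pics/k3.png

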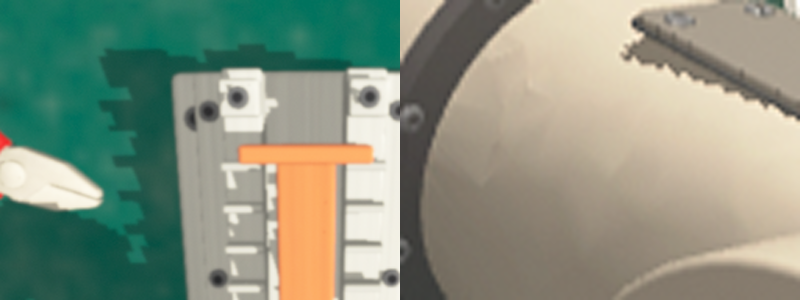

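Run:
```python
from h import *
f1=np.array([-1.01,.26,-1.65])
print(np.round(np.array(robot.read_wrist_force())-f1,2),np.round(robot.read_tool_pos(),4),robot.read_width(),robot.read_gripper_force())
im,d,M=snap("side"); np.savez("s2.npz",im=im,d=d,M=M)
cv2.imwrite("pics/s2.png",cv2.resize(im[150:280,110:290],None,fx=4,fy=4,interpolation=cv2.INTER_CUBIC)[:,:,::-1])
```

```text
[  8.57   2.39 -12.81] [0.6443 0.1026 0.0376] 0.18788550604080012 58.86446177959442
```

View pics/s2.png

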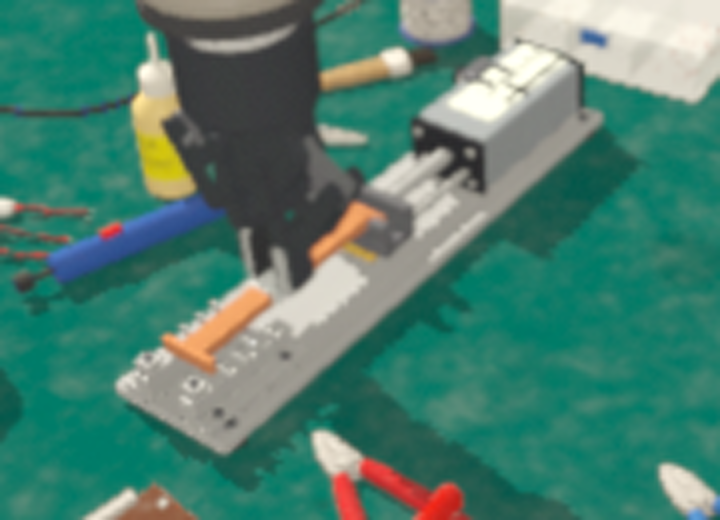

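Run:
```python
from h import *
f1=np.array([-1.01,.26,-1.65])
def pr(n): print(n,np.round(np.array(robot.read_wrist_force())-f1,2),np.round(robot.read_tool_pos(),4),round(robot.read_time(),2))
z=robot.read_tool_pos()[2]+.001
robot.move_l(tp(.117,z),.03); pr("fwd")
robot.move_l(tp(.119,z),.03); pr("fwd2")
for h in (.037,.035,.0335):
    c=robot.move_l(tp(.119,h),.03,force_limit=18); pr(("dn",h,c))
    if c: break
im,d,M=snap("side"); cv2.imwrite("pics/s3.png",cv2.resize(im[150:280,110:290],None,fx=3,fy=3,interpolation=cv2.INTER_CUBIC)[:,:,::-1])
```

```text
fwd [  2.64 -11.8    0.05] [0.6444 0.103  0.0374] 27.12
fwd2 [  1.84 -14.77   1.91] [0.6444 0.1044 0.0374] 27.38
('dn', 0.037, False) [  1.54 -14.57   4.04] [0.6445 0.1043 0.036 ] 27.62
('dn', 0.035, False) [ -0.2  -15.96   9.94] [0.6447 0.1042 0.0345] 27.88
('dn', 0.0335, False) [ -5.48 -18.37  24.84] [0.6448 0.1042 0.034 ] 28.12
```

Run:
```python
from h import *
f1=np.array([-1.01,.26,-1.65])
def pr(n): print(n,np.round(np.array(robot.read_wrist_force())-f1,2),np.round(robot.read_tool_pos(),4),round(robot.read_time(),2))
robot.move_l(tp(.117,.0345),.03); pr("a")
robot.move_l(tp(.115,.0345),.03); pr("b")
robot.set_gripper(.45); pr("open")
p=robot.read_tool_pos(); robot.move_l([p[0],p[1],.13],.15)
go([.64,-.06,.20],down(YW)); robot.dwell(.1)
im,d,M=snap("wrist","end"); np.savez("end.npz",im=im,d=d,M=M)
for l in ["jaw","pointer","set_marker","joined_strap"]:
    print(l,[(round(x["score"],2),w(M,x["centre"]).round(4)) for x in robot.tip_of("wrist",l)[:2]])
Q=cloud("wrist",M,d);hsv=cv2.cvtColor(im,cv2.COLOR_RGB2HSV)
k=(hsv[...,0]<16)&(hsv[...,1]>110)&(abs(Q[...,0]-.645)<.04)&(Q[...,1]>.02)&(Q[...,1]<.2)
p=Q[k]
for lo in np.arange(.02,.2,.02):
    q=p[(p[:,1]>=lo)&(p[:,1]<lo+.02)]
    if len(q)>20: print(lo.round(2),len(q),np.median(q,axis=0).round(4))
pr("end")
```

```text
a [  0.3  -12.99   9.42] [0.6448 0.103  0.0341] 28.43
b [ 2.63 -6.59  8.94] [0.6448 0.1028 0.0341] 28.68
open [ 0.84 -0.64  1.22] [0.6439 0.1037 0.0335] 29.02
jaw [(0.7, array([0.645 , 0.0325, 0.0293]))]
pointer [(0.73, array([ 0.647 , -0.1217,  0.0479]))]
set_marker [(0.68, array([ 0.6497, -0.1207,  0.0013]))]
joined_strap []
0.02 448 [0.6476 0.0313 0.0387]
0.04 431 [0.6473 0.0501 0.0383]
0.06 446 [0.6465 0.0701 0.0382]
0.08 160 [0.6463 0.0836 0.0382]
end [1.43 0.23 1.84] [ 0.64   -0.0591  0.1997] 30.91
```

View pics/end.png

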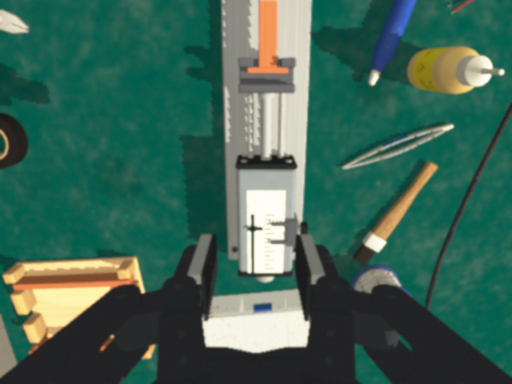

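Run:
```python
from h import *
print(robot.hand_in())
```

```text
the job is handed in; nothing more can be done
None
```

I handed the job in with the joined strap seated flat in the tester under load. One head is behind the jaw prongs and the other is in the 46 mm notches; the pointer stands between the set marker's prongs and the gripper is clear. No result came back from the judging.

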